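# Clamp the point presser on the starch table

### The arm

A 6-joint arm with a two-finger parallel gripper is mounted at the origin on the work surface. World frame = base frame: x ahead of the robot, y to its left, z up, the work surface at z = 0. Lengths are in m, angles in rad, forces in N, time in s.
With the tool pointing down it reaches from about 0.25 to 0.85 m from the base axis. Payload 12.5 kg.
Tool frame: the origin (TCP) lies between the finger pads; the fingertips stand 11 mm ahead of it and the grasp point (between the pads) lies 8 mm behind it; z points along the fingers, y is the line along which they close (so a half turn about z gives the same grasp; the last joint's range is limited). The gripper opens to 93 mm and grips with 3 to 60 N. Pads are 15 mm wide; open, the fingers measure 128 mm over their backs; the gripper's body (75 mm by 188 mm) begins 65 mm behind the grasp point.
Start: joints at [-1.314, 0.351, 1.652, -0, 1.139, -0.085], TCP at [0.184, -0.518, 0.23] pointing down, gripper open.
Joint ranges: [-2.75, 2.75], [-0.79, 2.1], [0.01, 2.65], [-1.57, 4.71], [0.07, 3.14], [-2.87, 2.87]. Speed limits (rad/s): [2.22, 2.22, 2.79, 3.14, 3.14, 3.14].

### API

Orientations are given as a 3x3 rotation matrix whose columns are the frame's x, y, z axes.
In Python, from workcell import r, cams, ticket gives the robot as it stands.
- The arm moves only by the shell command python3 -m inch 'ROWS' [OPENING] [FORCE]. ROWS is JSON, a list of rows, each an object with "travel": the shift along the world's x, y, z in cm, a list of three; "roll": the turn about the world's z in degrees. A call has 1 to 10 rows; each row shifts and turns the commanded pose from where the row before left it; what a row does not reach is not made up. A row lasts 1/8 s, in which the tool goes at most 62.5 mm and 10.7 degrees, less where a joint would pass 70% of its speed; a pose out of reach is approached as far as the arm can. A call is refused whole if a number of a shift passes 6.25 or a number of a turn 10.7, either way. A call with a gripper value outside its range is refused whole. OPENING is the finger opening in cm, from 0 to 9.3, set as the call begins (- or left out, the last holds). The fingers move at their own pace and stop on an object; FORCE is the grip in N (left out, the last holds). Time passes only in rows, so rows that do not move let the fingers close. It gives the time, the measured TCP pose, the force, the opening and the grip force at its end, in the units of the state.
- r.observe(): the state, without advancing time (a new reading comes with each control period).
- cams.capture(name): name is "scene" or "top" or "wrist"; returns a dict with "frame" (384x512x3 uint8, red, green, blue), "intrinsics" (3x3 intrinsics, pixels), "extrinsics" (4x4, takes a point from world to camera coordinates). Camera axes: x right, y down, z forward; pixel columns grow to the right and rows downward; lengths in m; the calibration is good to about 2 mm. A picture is of the moment at which its call begins. There is no depth.
- ticket.job_done(): hands the job in; it is judged then, once.
The state is a dict: "time": time; "joint_pos": joint angles; "dq": joint speeds; "joint_efforts": joint torques, N m; "eef_pos": TCP position; "tcp_rot": TCP orientation; "contact_force": force on the tool from outside, world axes, zero at the start; "torque": the same for the moment, N m; "opening": finger opening in m; "grip_force": force on a finger pad.
Only numpy, scipy, OpenCV 4.12 (cv2) and the standard library are available. Lean on these libraries where they do the work, as an engineer would, in place of code of your own. Each camera call takes 0.05 s, during which the arm holds its last target. There are 200 camera calls.

### The job

Slide the wooden point presser flat along the table, foot first under the steel bar of the blue ratchet clamp, until its foot meets the end stop, and let go of it. Then pump the clamp's orange trigger (squeeze the two paddles together, let them spring open, repeat) so that the red jaw closes on the foot, and keep squeezing until the jaw's sprung black pad is pushed about halfway in, never bottoming it: finish while still holding the trigger squeezed like that. Move the jaw only by the trigger, and leave the iron, glass bowl, spoon and blue peg where they are.

Things in the scene. Friction and masses are not known exactly. Their poses are not given: they have to be found in the camera images.
- clamp: Blue ratchet clamp fixed to the table top. Origin on the table; x = direction in which the presser is slid in (roughly away from the robot), y = direction in which the jaw advances, z up. In this frame: housing x -17 to 47, y -195 to -75 mm, 56 high; steel bar overhead x 2 to 28 mm, underside 42 mm, top 56 mm above the table; rack sticks out behind to y = -270 mm at most.
- throat_end (a point): Where the foot's leading end belongs: on the table at the face of the blue end stop (30 mm high), clamp frame x = 45, y = 35 mm. The inner face of the fixed jaw (42 mm high, x = -63 to 49 mm) is at y = 55 mm. The throat between pad and fixed jaw is open towards -x and above, but for the bar.
- presser: Loose wooden form, 0.25 to 0.5 kg: flat foot 110 (x) x 40 (y) x 24 mm high; upright post 30 (x) x 24 mm (y) on it, centred at x = -35 mm, top 110 mm above the table. Origin: centre of the foot's underside. The +x end goes in first. Home against stop and fixed jaw its origin is at x = -10, y = 35 mm in the clamp's frame, axes parallel, post in front of the bar.
- presser_tail (a point): Middle of the foot's leading (+x) end, at the underside; 55 mm ahead of the presser's origin.
- jaw_slide (a joint): How far the red jaw has advanced along the clamp's y, m, 0 to 0.095. The face of the free pad is at y = -60 mm + this value in the clamp's frame. The jaw stays where it is left (about 5 N of friction).
- pad_spring (a joint): How far the black rubber pad on the jaw is pushed back into the jaw against its spring, m: 0 free, 0.015 bottomed; 2 N per mm. Two yellow rods show between pad and jaw and disappear as it goes in. Halfway is about 0.0075.
- trigger (a joint): Total closing of the two paddles, m: 0 open, 0.026 fully squeezed; spring 2.5 to 5.5 N (back open in about 0.6 s). Closing drives the jaw 1 mm per mm after up to 10 mm of lost motion (rack pitch 10 mm); opening leaves the jaw behind, but slips it back until the pad carries 5 N or less. Jaw on the foot: about (squeeze on each paddle minus 10 N) reaches the pad.
- trigger_mid (a point): Point midway between the paddles at gripping height, 105 mm above the table; clamp frame x = 15, y = -135 mm. The paddles close along the clamp's y, both equally, towards this point: 64 mm over their outer faces when open, 38 mm when fully squeezed.
- paddle_rear: Orange paddle on the -y side: 30 mm wide (x), 12 mm thick (y), from 60 to 130 mm above the table; open: outer face 32 mm from the middle. Its body frame is not at the paddle; use trigger_mid.
- paddle_front: Orange paddle on the +y side (nearer the jaw), same size.
- jaw: The red jaw carriage with its rack (do not touch): 60 mm wide block, 30 mm high, under the bar; frame is the clamp's moved by jaw_slide.
- pad: The black rubber pad in front of the red jaw, 60 x 8 x 20 mm, top 24 mm above the table; frame is the clamp's moved by jaw_slide minus pad_spring along y.
- iron: Bystander: steam iron, about 250 x 110 x 135 mm, standing on its sole. Origin at centre of sole.
- bowl: Bystander: glass bowl, 150 mm across, 60 mm high. Origin at centre of underside.
- spoon: Bystander: wooden spoon 250 mm long, lying flat to the right of the clamp.
- peg_a: Bystander: blue clothes peg, 75 x 16 x 10 mm.
Mind the look-alikes: they are no part of the job. Of the things that look like the presser, the middle-sized one is meant.

How it is judged:
By the outcome, as a careful person would: the job done as asked, in the order asked, and still so for the second after the job is handed in, while the arm keeps its last pose, push and grip.
It also fails if it takes over 48 s, if anything falls off the work surface, if the arm or the gripper's body presses on something with over 40 N, if the wrist force passes 120 N, or if a joint passes its speed limit or range.

## Working session

There is one attempt and no reset: what is moved stays moved. The work goes in short steps, Python scripts to look and compute and a shell command to move; the robot and the scene stay as the last step left them, time stands still between calls to the robot, and variables do not carry over. Pictures are saved under pics/ and viewed, at most 10 in all, crops included, and the job is handed in when it is done.

```bash
mkdir -p pics; ls
python3 - <<'E'
from workcell import r,cams
import cv2,numpy as np,pickle
d={}
for n in("scene","top"):
    c=cams.capture(n); d[n]=c
    cv2.imwrite(f"pics/{n}0.png",cv2.resize(c["frame"][:,:,::-1],(800,600),interpolation=cv2.INTER_CUBIC))
    print(n,np.round(c["intrinsics"],1).tolist(),np.round(c["extrinsics"],3).tolist())
pickle.dump(d,open("c0.pkl","wb"))
o=r.observe();print(o["time"],o["eef_pos"],np.round(o["tcp_rot"],3).tolist(),o["opening"])
E
```

```text
pics
scene [[499.0, 0.0, 260.1], [0.0, 499.0, 195.0], [0.0, 0.0, 1.0]] [[0.901, 0.435, -0.001, -0.476], [0.29, -0.603, -0.743, -0.085], [-0.324, 0.669, -0.669, 1.576], [0.0, 0.0, 0.0, 1.0]]
top [[464.5, 0.0, 262.2], [0.0, 464.5, 192.7], [0.0, 0.0, 1.0]] [[0.018, -1.0, 0.004, -0.01], [-0.998, -0.018, -0.066, 0.518], [0.066, -0.002, -0.998, 1.394], [0.0, 0.0, 0.0, 1.0]]
0.1 [ 0.18429143 -0.51790148  0.2291816 ] [[0.942, 0.335, -0.0], [0.335, -0.942, 0.001], [0.0, -0.001, -1.0]] 0.09280770244219462
```

View pics/scene0.png

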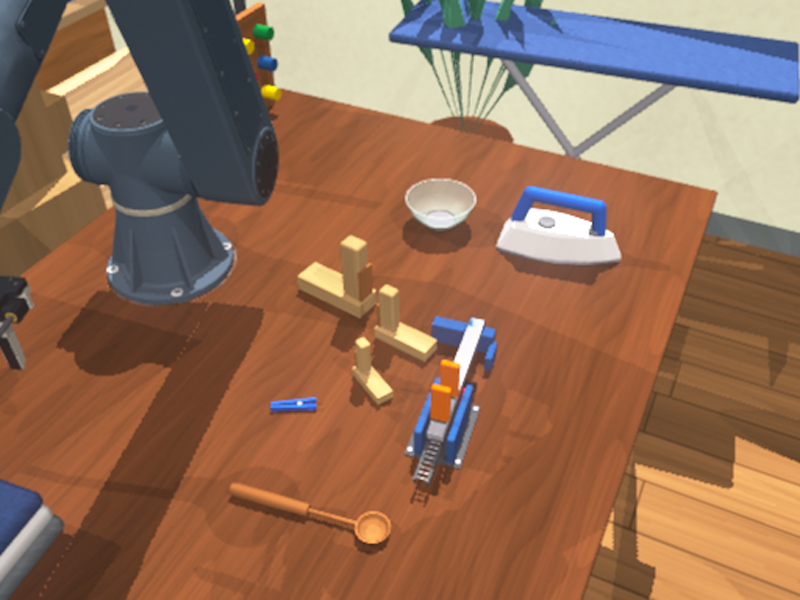

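View pics/top0.png

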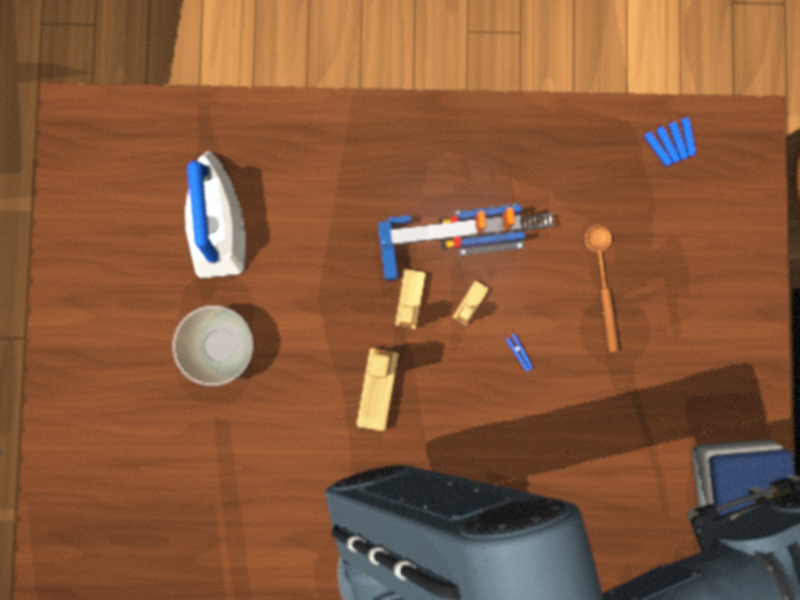

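The top view shows the middle-sized presser at about (410,300), with its post toward the robot. The clamp's bar runs from (390,235) to (480,228) and the orange paddles are at (482,220) and (509,218). The scene view shows the post top at (389,292) and the paddles at (450,372) and (440,400). I'll enlarge both.

```bash
cat > h.py <<'E'
import numpy as np,cv2,pickle
from scipy.optimize import least_squares
def ray(c,uv):
    K=c["intrinsics"];E=np.array(c["extrinsics"]);R=E[:3,:3]
    return -R.T@E[:3,3], R.T@np.linalg.solve(K,[uv[0],uv[1],1])
def onz(c,uv,z):
    o,d=ray(c,uv); return o+d*(z-o[2])/d[2]
def tri(*obs):
    A=np.zeros((3,3));b=np.zeros(3);P=[]
    for c,uv in obs:
        o,d=ray(c,uv);d=d/np.linalg.norm(d);M=np.eye(3)-np.outer(d,d);A+=M;b+=M@o;P.append((M,o))
    X=np.linalg.solve(A,b);return X,[np.linalg.norm(M@(X-o)) for M,o in P]
def proj(c,X):
    E=np.array(c["extrinsics"]);p=np.array(c["intrinsics"])@(E[:3,:3]@np.array(X)+E[:3,3]);return p[:2]/p[2]
def crop(c,x,y,w,h,s,fn):
    im=cv2.resize(c["frame"][y:y+h,x:x+w,::-1],None,fx=s,fy=s,interpolation=cv2.INTER_CUBIC);cv2.imwrite(fn,im)
E
python3 - <<'E'
from h import *
d=pickle.load(open("c0.pkl","rb"))
crop(d["top"],238,127,130,90,6,"pics/t1.png")
crop(d["scene"],225,175,110,140,4,"pics/s1.png")
E
```

```text
(no output)
```

View pics/t1.png

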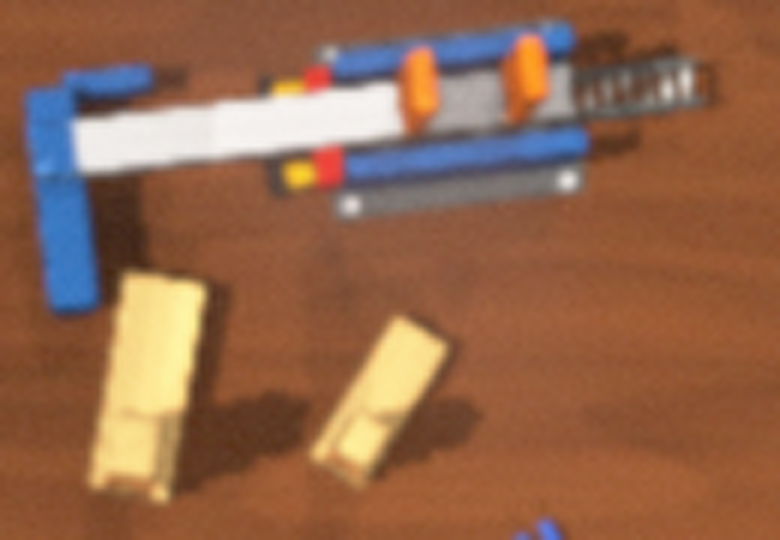

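View pics/s1.png

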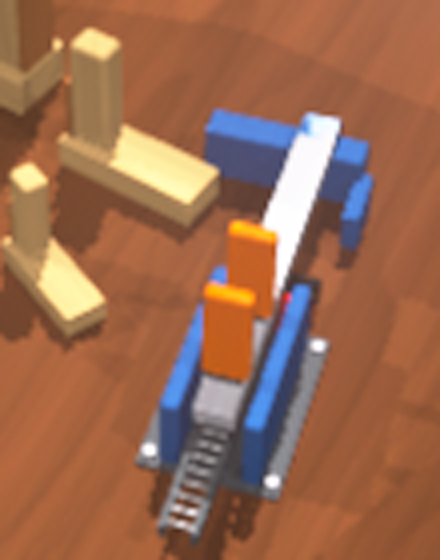

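The crops show clear corners on the fixed jaw, paddles, foot and post. Next step is fitting both poses to these points from the two views.

```bash
cat > fit.py <<'E'
from h import *
d=pickle.load(open("c0.pkl","rb"))
T=lambda x,y:np.array([238+(x+.5)/6-.5,127+(y+.5)/6-.5])
S=lambda x,y:np.array([225+(x+.5)/4-.5,175+(y+.5)/4-.5])
t,s=d["top"],d["scene"]
clamp=[(t,T(98,305),(-63,55,42)),(t,T(403,47),(30,-103,130)),(t,T(433,46),(30,-115,130)),(t,T(437,110),(0,-115,130)),
(t,T(516,36),(30,-155,130)),(t,T(545,34),(30,-167,130)),(t,T(548,100),(0,-167,130)),
(s,S(229,221),(0,-103,130)),(s,S(275,228),(30,-103,130)),(s,S(205,291),(0,-167,130)),(s,S(254,303),(30,-167,130)),(s,S(207,131),(-63,55,42)),
(t,T(73,120),(28,55,56)),(t,T(80,172),(2,55,56))]
pres=[(t,T(123,272),(55,20,24)),(t,T(207,284),(55,-20,24)),(t,T(92,485),(-55,20,24)),(t,T(172,497),(-55,-20,24)),
(s,S(218,172),(55,20,24)),(s,S(180,205),(55,-20,24)),(s,S(182,224),(55,-20,0)),(s,S(62,140),(-55,-20,24)),(s,S(62,158),(-55,-20,0)),
(s,S(95,29),(-50,12,110)),(s,S(122,42),(-20,12,110)),(s,S(98,58),(-20,-12,110)),(s,S(72,42),(-50,-12,110)),
(t,T(112,414),(-20,12,110)),(t,T(158,414),(-20,-12,110))]
def W(p,L):
    L=np.array(L)/1e3;c,q=np.cos(p[2]),np.sin(p[2]);return np.array([p[0]+c*L[0]-q*L[1],p[1]+q*L[0]+c*L[1],L[2]+p[3]])
for n,P,g in(("clamp",clamp,[.7,-.05,0,0]),("presser",pres,[.6,0,0,0])):
    f=lambda p:np.concatenate([proj(c,W(p,L))-uv for c,uv,L in P])
    q=least_squares(f,g,loss="soft_l1",x_scale=[.01]*4).x
    print(n,np.round(q*[1e3,1e3,57.3,1e3],1));print(np.round(f(q).reshape(-1,2),1).tolist())
    if n=="clamp":
        C=q
        for m,L in(("mid",(15,-135,105)),("throat_end",(45,35,0)),("home",(-10,35,0))):print(m,np.round(W(q,L)*1e3,1))
print("tri post",[np.round(np.array(tri((s,S(*a)),(t,T(*b)))[0])*1e3,1) for a,b in(((122,42),(112,414)),((98,58),(158,414)))])
print("tri foot",[np.round(np.array(tri((s,S(*a)),(t,T(*b)))[0])*1e3,1) for a,b in(((218,172),(123,272)),((180,205),(207,284)))])
print("tri paddle",[np.round(np.array(tri((s,S(*a)),(t,T(*b)))[0])*1e3,1) for a,b in(((275,228),(403,47)),((254,303),(545,34)))])
E
python3 fit.py
```

```text
clamp [633.2 -20.6   7.9  -1.7]
[[-0.1, -0.3], [0.3, 0.4], [-0.5, 0.1], [0.2, -0.1], [-0.3, 0.1], [-0.9, -0.1], [-0.0, -0.6], [0.6, -1.0], [1.2, 0.1], [-1.0, 0.5], [-0.8, 0.5], [-1.0, -0.3], [0.4, -0.1], [0.2, -0.2]]
mid [ 666.5 -152.2  103.3]
throat_end [673.   20.3  -1.7]
home [618.5  12.7  -1.7]
presser [524.5   0.6 -10.6  -2.3]
[[0.9, -0.3], [-0.2, 0.3], [-1.2, -0.3], [-1.6, 0.3], [0.1, -0.2], [1.3, -0.2], [0.6, 1.2], [-1.1, -0.4], [-0.8, 1.2], [-1.6, -1.3], [0.5, -0.3], [1.1, 0.5], [-1.2, 0.1], [0.1, -1.1], [0.7, 0.6]]
tri post [array([504.7,  16.6, 105.4]), array([502. ,  -6.8, 108.9])]
tri foot [array([581.2,  12.7,  18.1]), array([574.1, -30.7,  22.4])]
tri paddle [array([ 676.2, -118.5,  128.6]), array([ 686.3, -183.2,  131.4])]
```

Triangulated heights agree with the text: post top about 107 (110), foot top about 20 (24), paddle tops about 130. The clamp is at (633,-21) mm with yaw 7.9°. The presser is at (525,1) mm with yaw about -8° to -10°. Now moving over the post.

```bash
python3 -m inch '[{"travel":[3.05,5.25,0],"roll":-2.8},{"travel":[3.05,5.25,0],"roll":-2.8},{"travel":[3.05,5.25,0],"roll":-2.8},{"travel":[3.05,5.25,0],"roll":-2.8},{"travel":[3.05,5.25,0],"roll":-2.8},{"travel":[3.05,5.25,0],"roll":-2.8},{"travel":[3.05,5.25,0],"roll":-2.8},{"travel":[3.05,5.25,0],"roll":-2.8},{"travel":[3.05,5.25,0],"roll":-2.8},{"travel":[3.05,5.25,0],"roll":-2.8}]' 9.3 20
python3 -m inch '[{"travel":[0,0,0],"roll":0}]'
python3 - <<'E'
from h import *
from workcell import r,cams
w=cams.capture("wrist");pickle.dump(w,open("w1.pkl","wb"))
cv2.imwrite("pics/w1.png",cv2.resize(w["frame"][:,:,::-1],(800,600),interpolation=cv2.INTER_CUBIC))
o=r.observe();print(o["time"],o["eef_pos"],np.round(o["tcp_rot"],3).tolist())
print(np.round(w["extrinsics"],3).tolist(), w["intrinsics"][0,0])
E
```

```text
time: 1.35
eef_pos: [0.49, 0.0089, 0.2296]
tcp_rot: [[0.989, -0.148, -0.0], [-0.148, -0.989, -0.0], [-0.0, 0.0, -1.0]]
contact_force: [0.4, -0.2, -0.5]
opening: 0.0928
grip_force: 0.0
time: 1.48
eef_pos: [0.4903, 0.0098, 0.2292]
tcp_rot: [[0.99, -0.142, -0.0], [-0.142, -0.99, 0.0], [-0.0, -0.0, -1.0]]
contact_force: [-0.4, -0.5, -0.1]
opening: 0.0929
grip_force: 0.0
1.525 [0.48944122 0.0081264  0.22913064] [[0.99, -0.143, -0.001], [-0.143, -0.99, -0.0], [-0.001, 0.0, -1.0]]
[[-0.142, -0.99, -0.001, 0.08], [-0.944, 0.135, 0.301, 0.426], [-0.298, 0.043, -0.954, 0.538], [0.0, 0.0, 0.0, 1.0]] 315.08705721353374
```

View pics/w1.png

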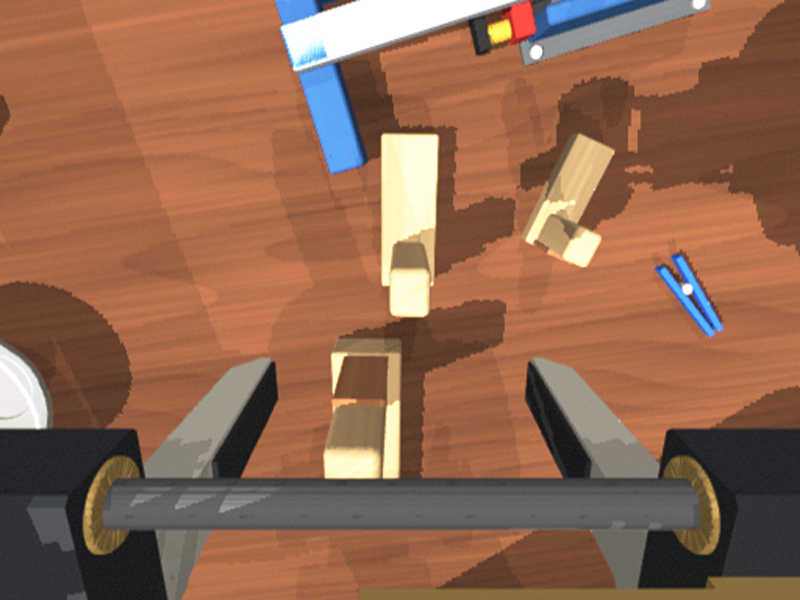

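The wrist view shows the post top at x 390–428, y 282–317. The foot's leading corners are at (381,135) and (438,135), and the fixed jaw's near inner corner is at (365,160). I'll refine the fits with these.

```bash
cat > fit2.py <<'E'
exec(open("fit.py").read().split("for n,P,g")[0])
w=pickle.load(open("w1.pkl","rb"));V=lambda x,y:np.array([(x+.5)*.64-.5,(y+.5)*.64-.5])
pw=[(w,V(381,135),(55,20,24)),(w,V(438,135),(55,-20,24)),(w,V(390,282),(-20,12,110)),(w,V(428,282),(-20,-12,110)),(w,V(391,317),(-50,12,110)),(w,V(427,317),(-50,-12,110)),(w,V(382,286),(-55,20,24))]
cw=[(w,V(365,160),(-63,55,42))]
for n,P,g in(("clamp",clamp+cw*3,[.7,-.05,0,0]),("presser",pres+pw,[.6,0,0,0]),("presser wrist only",pw,[.6,0,0,0])):
    f=lambda p:np.concatenate([proj(c,W(p,L))-uv for c,uv,L in P])
    q=least_squares(f,g,loss="soft_l1",x_scale=[.01]*4).x
    print(n,np.round(q*[1e3,1e3,57.3,1e3],1),np.round(f(q).reshape(-1,2)[-7:],1).tolist())
    if n=="clamp":
        for m,L in(("mid",(15,-135,105)),("home post",(-45,35,0)),("jaw near corner",(-63,55,42))):print(m,np.round(W(q,L)*1e3,1))
    else: print("post",np.round(W(q,(-35,0,110))*1e3,1))
print("wrist jaw corner",onz(w,V(365,160),.042))
a=[onz(w,V(*p),.056) for p in((297,70),(470,27))];print("bar near edge",a,np.degrees(np.arctan2(*(a[0]-a[1])[[0,1]])))
E
python3 fit2.py
```

```text
clamp [635.4 -21.8   7.3  -1.6] [[-0.8, 1.1], [-0.2, 0.1], [0.9, -1.1], [0.6, -1.1], [-0.5, 0.9], [-0.5, 0.9], [-0.5, 0.9]]
mid [ 667.5 -153.8  103.4]
home post [586.3   7.2  -1.6]
jaw near corner [565.9  24.8  40.4]
presser [ 5.239e+02  4.000e-01 -9.000e+00 -2.200e+00] [[0.0, -0.0], [0.1, 0.5], [-0.8, -8.2], [1.4, -7.9], [-1.6, 0.6], [1.0, 1.0], [-0.8, 0.1]]
post [489.4   5.9 107.8]
presser wrist only [ 5.236e+02  4.000e-01 -8.700e+00 -3.700e+00] [[-0.1, 0.5], [-0.1, 0.8], [-0.5, -8.1], [1.6, -7.9], [-1.2, 0.5], [1.3, 0.8], [-0.4, 0.1]]
post [489.    5.6 106.3]
wrist jaw corner [0.56674499 0.02399163 0.042     ]
bar near edge [array([0.62514635, 0.0554027 , 0.056     ]), array([ 0.63350913, -0.05154103,  0.056     ])] -4.471313618725901
```

The fits agree: post at (489,6), yaw -8.8°, and clamp yaw about 7.3°. Descending and gripping the post.

```bash
python3 -m inch '[{"travel":[0,-0.2,-5],"roll":-0.6},{"travel":[0,0,-5],"roll":0},{"travel":[0,0,-4],"roll":0},{"travel":[0,0,-1.7],"roll":0},{"travel":[0,0,0],"roll":0}]' 9.3 20
python3 -m inch '[{"travel":[0,0,0],"roll":0},{"travel":[0,0,0],"roll":0},{"travel":[0,0,0],"roll":0},{"travel":[0,0,0],"roll":0},{"travel":[0,0,0],"roll":0}]' 1.5 20
```

```text
time: 2.15
eef_pos: [0.4882, 0.0038, 0.0718]
tcp_rot: [[0.987, -0.158, -0.003], [-0.158, -0.987, 0.0], [-0.003, 0.0, -1.0]]
contact_force: [-0.2, -0.5, 0.2]
opening: 0.0933
grip_force: 0.0
time: 2.78
eef_pos: [0.4894, 0.0049, 0.0727]
tcp_rot: [[0.988, -0.157, 0.0], [-0.157, -0.988, -0.0], [0.0, 0.0, -1.0]]
contact_force: [-0.0, 0.2, 0.0]
opening: 0.0474
grip_force: 0.0
```

```bash
python3 -m inch '[{"travel":[0,0,0],"roll":0},{"travel":[0,0,0],"roll":0},{"travel":[0,0,0],"roll":0},{"travel":[0,0,0],"roll":0}]' 1.5 20
```

```text
time: 3.28
eef_pos: [0.4894, 0.0048, 0.0726]
tcp_rot: [[0.988, -0.157, -0.0], [-0.157, -0.988, 0.0], [-0.0, -0.0, -1.0]]
contact_force: [0.6, 0.1, 0.2]
opening: 0.0235
grip_force: 20.0
```

```bash
python3 -m inch '[{"travel":[0,-0.6,0],"roll":1},{"travel":[0,-0.6,0],"roll":3},{"travel":[0.2,-0.5,0],"roll":4},{"travel":[0.4,-0.3,0],"roll":4},{"travel":[0.4,0,0],"roll":4.3},{"travel":[0,0,0],"roll":0}]'
python3 - <<'E'
from h import *
from workcell import r,cams
w=cams.capture("wrist");pickle.dump(w,open("w2.pkl","wb"))
cv2.imwrite("pics/w2.png",cv2.resize(w["frame"][:400,:,::-1],(800,600),interpolation=cv2.INTER_CUBIC))
o=r.observe();print(o["time"],o["eef_pos"],np.round(o["tcp_rot"],3).tolist())
E
```

```text
time: 4.03
eef_pos: [0.4995, -0.0157, 0.0726]
tcp_rot: [[0.992, 0.127, 0.0], [0.127, -0.992, -0.0], [0.0, 0.0, -1.0]]
contact_force: [0.8, -1.8, 1.2]
opening: 0.0236
grip_force: 20.0
4.075 [ 0.49944688 -0.01553204  0.0726051 ] [[0.992, 0.126, 0.0], [0.126, -0.992, -0.0], [0.0, 0.0, -1.0]]
```

View pics/w2.png

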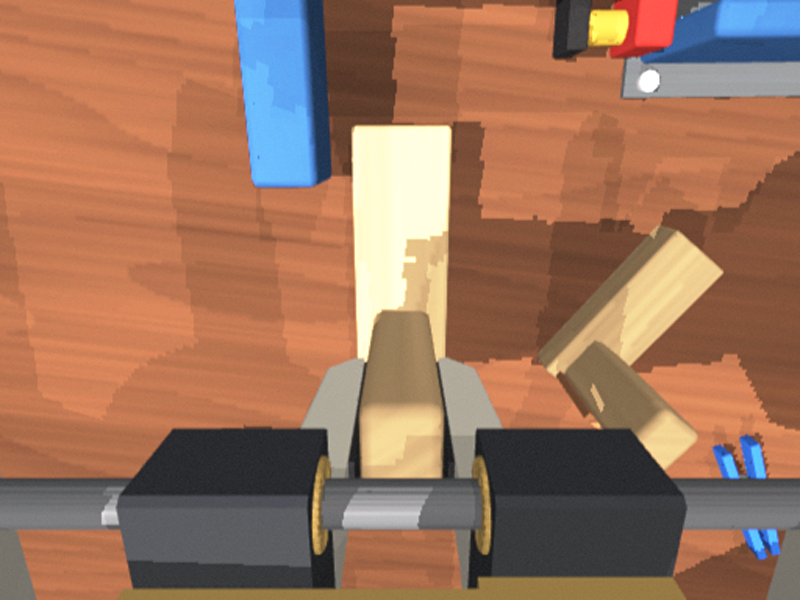

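The foot is held square: its leading edge is level at row 126, its left corner is at (352,127), and the jaw end is level at (253–318,187). The yaw matches the clamp. Next is working out the remaining shift.

Run:
```python
from h import *
w=pickle.load(open("w2.pkl","rb"));V=lambda x,y:np.array([(x+.5)*.64-.5,(y+.5)*.64-.5])
R=np.array([[.992,-.126],[.126,.992]])
J=onz(w,V(318,187),.042);A=onz(w,V(352,127),.024);B=onz(w,V(451,127),.024);J2=onz(w,V(322,0),.042)
pl=[onz(w,V(*p),.004) for p in((622,98),(800,98))];
for n,X in(("jaw",J),("jawfar",J2),("L",A),("Rr",B),("pad face near",onz(w,V(555,55),.024))):print(n,X,(R.T@(X-J)[:2])*1e3)
```

```text
jaw [0.56404226 0.02422649 0.042     ] [0. 0.]
jawfar [0.62504249 0.02760746 0.042     ] [60.93822559 -4.33211209]
L [0.58687683 0.01554807 0.024     ] [ 21.55840993 -11.48614992]
Rr [ 0.59182128 -0.02293937  0.024     ] [ 21.61388649 -50.28869464]
pad face near [ 0.62209246 -0.05772419  0.024     ] [ 47.26000797 -88.60939921]
```

```bash
python3 -m inch '[{"travel":[0.8,0.1,0],"roll":0},{"travel":[0.8,0.1,0],"roll":0},{"travel":[0.8,0.1,0],"roll":0},{"travel":[0.8,0.1,0],"roll":0},{"travel":[0.8,0.2,0],"roll":0},{"travel":[0.8,0.2,0],"roll":0},{"travel":[0.8,0.2,0],"roll":0},{"travel":[0.8,0.3,0],"roll":0},{"travel":[0.8,0.3,0],"roll":0},{"travel":[0.5,0.2,0],"roll":0}]'
python3 -m inch '[{"travel":[0.2,0,0],"roll":0},{"travel":[0.2,0,0],"roll":0},{"travel":[0.2,0,0],"roll":0},{"travel":[0,0,0],"roll":0}]'
```

```text
time: 5.32
eef_pos: [0.577, 0.0031, 0.0725]
tcp_rot: [[0.992, 0.127, 0.0], [0.127, -0.992, 0.0], [0.0, 0.0, -1.0]]
contact_force: [-2.3, -0.4, -0.9]
opening: 0.0237
grip_force: 20.0
time: 5.82
eef_pos: [0.5825, 0.0028, 0.0726]
tcp_rot: [[0.992, 0.127, 0.0], [0.127, -0.992, -0.0], [0.0, 0.0, -1.0]]
contact_force: [0.6, 0.1, -3.9]
opening: 0.0239
grip_force: 20.0
```

```bash
for i in 1 2 3; do python3 -m inch '[{"travel":[0.1,0.02,0],"roll":0},{"travel":[0.1,0.02,0],"roll":0}]' | egrep 'eef|contact'; done
```

```text
eef_pos: [0.5837, 0.0031, 0.0726]
contact_force: [-8.9, -2.0, 4.9]
eef_pos: [0.5841, 0.0032, 0.0729]
contact_force: [-19.5, -5.4, 15.7]
eef_pos: [0.585, 0.0032, 0.0731]
contact_force: [-24.1, -7.6, 18.0]
```

The foot has met the stop, since force rises along -x where predicted. I'll ease off, then slide sideways to the fixed jaw.

```bash
python3 -m inch '[{"travel":[-0.25,-0.05,0],"roll":0},{"travel":[-0.15,0.15,0],"roll":0},{"travel":[0,0,0],"roll":0}]' | egrep 'eef|contact'; for i in 1 2; do python3 -m inch '[{"travel":[0,0.1,0],"roll":0},{"travel":[0,0.1,0],"roll":0}]' | egrep 'eef|contact'; done
```

```text
eef_pos: [0.5842, 0.0051, 0.0726]
contact_force: [-3.8, -2.5, -0.1]
eef_pos: [0.5841, 0.0063, 0.0725]
contact_force: [-5.7, -9.8, -0.5]
eef_pos: [0.584, 0.007, 0.0727]
contact_force: [-7.7, -18.1, 3.5]
```

```bash
python3 -m inch '[{"travel":[0,-0.15,0],"roll":0},{"travel":[0,0,0],"roll":0},{"travel":[0,0,0],"roll":0},{"travel":[0,0,0],"roll":0},{"travel":[0,0,0],"roll":0},{"travel":[0,0,0],"roll":0}]' 6 20 | egrep 'eef|contact|open'
python3 -m inch '[{"travel":[0,0,4],"roll":0},{"travel":[0,0,4],"roll":0},{"travel":[0,0,4],"roll":0},{"travel":[2,-4,0],"roll":0},{"travel":[2.1,-4,0],"roll":0},{"travel":[2.1,-4,0],"roll":0},{"travel":[2.1,-4,0],"roll":0},{"travel":[0,0,0],"roll":0},{"travel":[0,0,0],"roll":0}]' 9.3 20
python3 - <<'E'
from h import *
from workcell import r,cams
w=cams.capture("wrist");s=cams.capture("scene");pickle.dump((w,s),open("w3.pkl","wb"))
a=cv2.resize(w["frame"][:,:,::-1],(480,360),interpolation=cv2.INTER_CUBIC)
b=cv2.resize(s["frame"][185:305,235:335,::-1],(320,384),interpolation=cv2.INTER_CUBIC)
m=np.zeros((384,800,3),np.uint8);m[:360,:480]=a;m[:,480:]=b
cv2.imwrite("pics/w3.png",m);print(r.observe()["eef_pos"])
E
```

```text
eef_pos: [0.5844, 0.0076, 0.0726]
contact_force: [-0.3, 0.4, -0.5]
opening: 0.0598
time: 9.32
eef_pos: [0.667, -0.152, 0.1923]
tcp_rot: [[0.992, 0.127, -0.001], [0.127, -0.992, 0.0], [-0.001, -0.001, -1.0]]
contact_force: [0.1, 0.5, 0.3]
opening: 0.093
grip_force: 0.0
[ 0.66708544 -0.15143873  0.19271153]
```

View pics/w3.png

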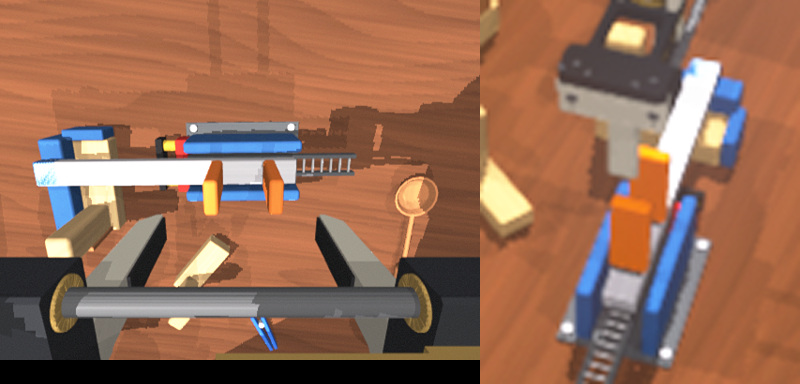

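The foot sits in the throat with the post in front of the bar. In the wrist half, the paddle tops' near outer corners are at about (204,212) and (284,212). Checking these against trigger_mid.

Run:
```python
from h import *
w,s=pickle.load(open("w3.pkl","rb"));k=512/480
V=lambda x,y:np.array([(x+.5)*k-.5,(y+.5)*k-.5])
f=w["frame"].astype(int);m=((f[...,0]>150)&(f[...,1]>60)&(f[...,1]<150)&(f[...,2]<60)).astype(np.uint8)
n,l,st,_=cv2.connectedComponentsWithStats(m[150:240,200:320]);print([q.tolist() for q in st if q[4]>50])
a=onz(w,V(204,213),.13);b=onz(w,V(284,213),.13);print(a,b)
for X in(a,b):
    print(np.round(np.array([[.992,.127],[-.127,.992]])@(X-[.6354,-.0218,0])[:2]*1e3,1))
R=np.array([[.992,-.127],[.127,.992]]);print("mid",(a+b)[:2]/2+R@[.015,0])
```

```text
[[0, 0, 120, 90, 10028], [81, 21, 22, 57, 396], [19, 22, 18, 56, 298]]
[ 0.65040217 -0.12398787  0.13      ] [ 0.6586143  -0.18767812  0.13      ]
[   1.9 -103.3]
[   2.  -167.5]
mid [ 0.66938824 -0.153928  ]
```

The paddle corners give a mid point of (669,-154), which agrees with the fit. Descending around the paddles and making the first squeeze.

```bash
python3 -m inch '[{"travel":[0.1,-0.2,-2],"roll":0},{"travel":[0,0,-3],"roll":0},{"travel":[0,0,-3],"roll":0},{"travel":[0,0,-1.5],"roll":0},{"travel":[0,0,0],"roll":0}]' 9.3 20
python3 -m inch '[{"travel":[0,0,0],"roll":0},{"travel":[0,0,0],"roll":0},{"travel":[0,0,0],"roll":0},{"travel":[0,0,0],"roll":0},{"travel":[0,0,0],"roll":0},{"travel":[0,0,0],"roll":0},{"travel":[0,0,0],"roll":0}]' 3.6 20
```

```text
time: 10.05
eef_pos: [0.6678, -0.1541, 0.0964]
tcp_rot: [[0.992, 0.127, -0.002], [0.127, -0.992, 0.001], [-0.002, -0.001, -1.0]]
contact_force: [0.8, -0.1, 0.3]
opening: 0.0932
grip_force: 0.0
time: 10.92
eef_pos: [0.6685, -0.1538, 0.0981]
tcp_rot: [[0.992, 0.127, 0.0], [0.127, -0.992, 0.001], [0.0, -0.001, -1.0]]
contact_force: [-0.8, 4.4, 4.1]
opening: 0.0372
grip_force: 19.9
```

```bash
python3 -m inch '[{"travel":[0,0,0],"roll":0},{"travel":[0,0,0],"roll":0},{"travel":[0,0,0],"roll":0},{"travel":[0,0,0],"roll":0},{"travel":[0,0,0],"roll":0},{"travel":[0,0,0],"roll":0},{"travel":[0,0,0],"roll":0}]' 7.4 20|egrep 'con|op|gr'
python3 -m inch '[{"travel":[0,0,0],"roll":0},{"travel":[0,0,0],"roll":0},{"travel":[0,0,0],"roll":0},{"travel":[0,0,0],"roll":0},{"travel":[0,0,0],"roll":0},{"travel":[0,0,0],"roll":0},{"travel":[0,0,0],"roll":0}]' 3.6 20|egrep 'con|op|gr'
python3 - <<'E'
from h import *
from workcell import cams
t=cams.capture("top");w=cams.capture("wrist")
m=np.zeros((600,800,3),np.uint8);m[:300]=cv2.resize(t["frame"][127:172,238:358,::-1],(800,300),interpolation=cv2.INTER_CUBIC)
m[300:]=cv2.resize(w["frame"][60:252,:,::-1],(800,300),interpolation=cv2.INTER_CUBIC)
cv2.imwrite("pics/p1.png",m)
E
```

```text
contact_force: [0.2, -0.4, 0.4]
opening: 0.0738
grip_force: 0.0
contact_force: [0.1, 5.4, 0.1]
opening: 0.0374
grip_force: 19.9
```

View pics/p1.png

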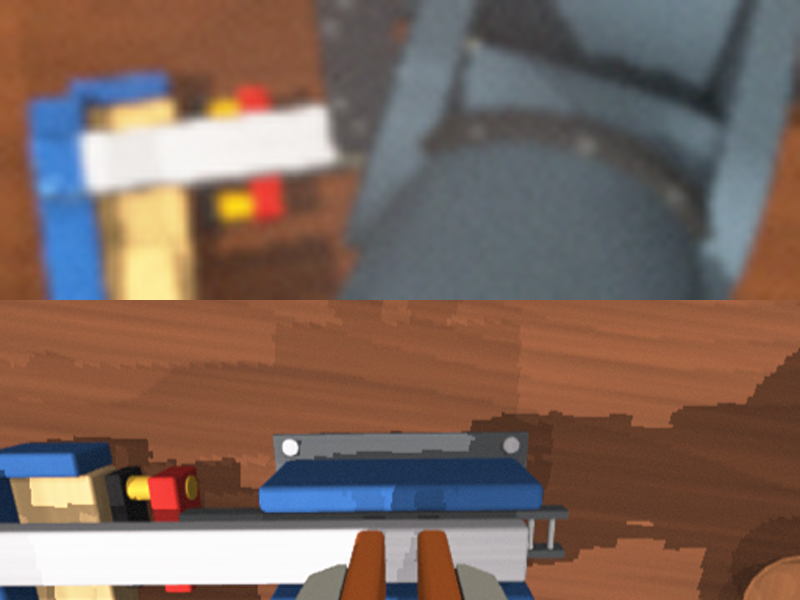

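The foot is home against stop and fixed jaw. In the wrist half the pad (x 108–125) is a few mm from the foot (edge about 108), and the rods are fully out. The next squeeze should touch, so I'll start gently and raise the force in steps.

```bash
python3 -m inch '[{"travel":[0,0,0],"roll":0},{"travel":[0,0,0],"roll":0},{"travel":[0,0,0],"roll":0},{"travel":[0,0,0],"roll":0},{"travel":[0,0,0],"roll":0},{"travel":[0,0,0],"roll":0},{"travel":[0,0,0],"roll":0}]' 7.4 15|egrep 'con|op|gr'
python3 -m inch '[{"travel":[0,0,0],"roll":0},{"travel":[0,0,0],"roll":0},{"travel":[0,0,0],"roll":0},{"travel":[0,0,0],"roll":0},{"travel":[0,0,0],"roll":0},{"travel":[0,0,0],"roll":0},{"travel":[0,0,0],"roll":0}]' 3.6 15|egrep 'con|op|gr'
python3 -m inch '[{"travel":[0,0,0],"roll":0},{"travel":[0,0,0],"roll":0},{"travel":[0,0,0],"roll":0},{"travel":[0,0,0],"roll":0}]' 3.6 20|egrep 'con|op|gr'
python3 - <<'E'
from h import *
from workcell import cams
w=cams.capture("wrist");t=cams.capture("top");pickle.dump((w,t),open("p2.pkl","wb"))
E
```

```text
contact_force: [0.0, 0.6, -0.3]
opening: 0.0741
grip_force: 0.0
contact_force: [-0.5, 5.6, -0.1]
opening: 0.0465
grip_force: 15.0
contact_force: [0.3, 4.9, 0.9]
opening: 0.0438
grip_force: 20.0
```

The opening fell 2.7 mm for 5 N more, which matches the 2 N/mm spring: the pad is on the foot. Going to 25 N.

```bash
python3 -m inch '[{"travel":[0,0,0],"roll":0},{"travel":[0,0,0],"roll":0},{"travel":[0,0,0],"roll":0},{"travel":[0,0,0],"roll":0}]' 3.6 25
python3 - <<'E'
from h import *
from workcell import cams
w0,_=pickle.load(open("p2.pkl","rb"))
w=cams.capture("wrist");t=cams.capture("top")
m=np.zeros((600,800,3),np.uint8)
for i,x in enumerate((w0,w)): m[i*200:i*200+200,:]=cv2.resize(x["frame"][140:190,0:200,::-1],(800,200),interpolation=cv2.INTER_CUBIC)
m[400:]=cv2.resize(t["frame"][132:167,230:370,::-1],(800,200),interpolation=cv2.INTER_CUBIC)
cv2.imwrite("pics/p3.png",m)
E
```

```text
time: 15.62
eef_pos: [0.6682, -0.1539, 0.0975]
tcp_rot: [[0.992, 0.127, -0.0], [0.127, -0.992, 0.001], [-0.0, -0.001, -1.0]]
contact_force: [-0.9, 5.9, 0.9]
opening: 0.0413
grip_force: 25.0
```

View pics/p3.png

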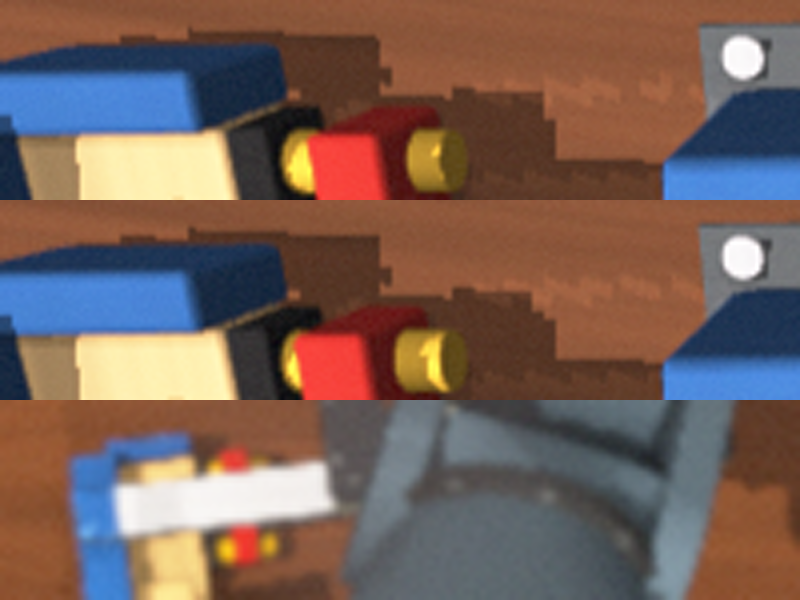

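In the top strip the front rods show about 15 px, which is about 7.7 mm of the original 15 mm. The 41.3 mm opening at 25 N gives the same figure. The pad is about halfway in and not bottomed, so I'm handing in while holding.

```bash
python3 -c "
from workcell import r,ticket
o=r.observe();print(o['opening'],o['grip_force']);print(ticket.job_done())"
```

```text
0.04118590774423275 24.95565801858902
the job is handed in; nothing more can be done
None
```

I handed the job in at about 16 s: the presser is home against the stop and fixed jaw, the jaw is closed on its foot, and the trigger is held at 25 N with the pad about halfway in (roughly 7.5 of 15 mm, from the camera and the spring force).

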